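# Pin the rotor cassette and lift it out of its dock by the catches

### The job

Take the retaining pin from its block and drop it down through the eyelet at the cassette's mouth until its collar sits on the bridge, and let go of it, so that the two fan rotors cannot slide out. Then pinch the cassette's two side catches together, lift it level and straight up out of the dock to about 10 cm above its seat, and finish while still holding it there by the catches, with rotors and pin in place. Leave the trim weight and the ring gauge where they are.

Things in the scene. Friction and masses are not known exactly. Their poses are not given: they have to be found in the camera images.
- dock: fixed aluminium plate 136 x 104 x 8 mm, origin under its centre, x along its length, z up. The cassette sits on it between dark guides (about 1 mm of play), its x along the dock's. By each catch a dark keeper (26 mm long in x, 32.5 to 45 mm from the centre line in y, top 22 mm above the bench) hooks over the catch's tooth, so it lifts out only with both catches pressed in.
- cassette: loose grey cassette, up to 0.35 kg loaded, in the dock at the start: trough 94 mm long in x (-52 to +42 mm), 44 mm wide in y, walls 27 mm high, open at its -x end (the mouth), where a bridge 41 mm high crosses it. Origin on its underside in line with the catches, z up. A steel catch plate stands on its +y and on its -y side.
- pinch (a point): point of the cassette midway between its two catch plates, 42 mm above its underside (50 mm above the bench in the dock), axes as the cassette's. The upright plates are 24 mm wide in x and reach 52 mm above the underside; outer faces 62 mm apart in y, 50 mm when pressed in. Fingertips must stay above the keepers. The loaded cassette balances within 10 mm of here.
- catch_left (a joint): catch on the cassette's +y side: 0 released, grows to 0.006 m as it is pushed straight inward; sprung, 1.5 N at first and 5 N fully in; its tooth is clear of the keeper above about 0.0035 m and it springs back when let go
- catch_right (a joint): the same catch on the cassette's -y side
- eyelet (a point): centre of the eyelet's mouth, on top of the bridge, 42 mm toward -x from the catches and 41 mm above the cassette's underside (49 mm above the bench in the dock), axes as the cassette's. Round vertical hole 10.5 mm wide, 12 mm deep, chamfered, open below; the bridge is 20 mm long in x, 44 mm wide in y.
- pin: loose steel retaining pin, 35 g, 78 mm long, standing upright in its block at the start; origin at its lower tip, z up along it. Shaft 8 mm thick and 35 mm long with a tapered tip, then a collar 17 mm wide and 3 mm high, then a ribbed round handle 14 mm wide and 40 mm high.
- pin_grip (a point): centre of the pin's handle, 58 mm above its tip, 23 mm above the collar's underside and 20 mm below the top of the handle
- pin_collar (a point): centre of the underside of the pin's collar, 35 mm above its tip; it rests on the bridge when the pin is fully in
- pin_block: fixed aluminium block 44 x 44 x 44 mm with a vertical 11 mm hole through its middle in which the pin is parked, its collar on the top face; origin under its centre
- rotor_front_center (a point): black fan rotor 34 mm across, loose in the trough next to the mouth; point on its axis 10 mm above its underside
- rotor_back_center (a point): second such rotor, loose in the trough behind the first; point on its axis 10 mm above its underside
- weight: bystander: brass trim weight 22 mm across, 20 mm high; origin under its centre
- ring_gauge: bystander: flat steel ring gauge 47 mm across, 14 mm high; origin under its centre
Things that resemble listed ones, but are neither listed nor needed, are in the scene too. What is shaped like the cassette but yellow is not meant.

How it is judged:
On the way, in this order (a step that is already met when the one before it is completed fails the run):
1. the pin is fully down through the eyelet and let go, the cassette still seated in the dock with both rotors in it (horizontal distance between pin_collar and eyelet below 0.005 m and z of pin_collar in the frame of eyelet between -0.004 and 0.004 m and angle between the z axis of pin_grip and the z axis of eyelet, either way round below 0.2 rad and x of rotor_front_center in the frame of pinch between -0.035 and 0.035 m and y of rotor_front_center in the frame of pinch between -0.012 and 0.012 m and z of rotor_front_center in the frame of pinch between -0.045 and -0.015 m and x of rotor_back_center in the frame of pinch between -0.035 and 0.035 m and y of rotor_back_center in the frame of pinch between -0.012 and 0.012 m and z of rotor_back_center in the frame of pinch between -0.045 and -0.015 m and distance between pinch and dock below 0.054 m and z of pinch in the frame of dock below 0.054 m and contact force between the fingers and pin below 0.05 N), for 0.2 s.
2. both catches are pressed in while the cassette is still seated in the dock (value of joint each of catch_left, catch_right above 0.0042 m and distance between pinch and dock below 0.054 m and z of pinch in the frame of dock below 0.054 m), for 0.05 s.
At the end, for the whole second after the job is handed in: Cassette held still by the fingers, both catches in over 4.2 mm, 6 to 17 cm above its seat, within 6 cm sideways, tilted under 15 degrees, touching neither dock nor block; pin collar within 4 mm of the bridge and 5 mm of the eyelet axis; both rotors in the trough (value of joint each of catch_left, catch_right above 0.0042 m and horizontal distance between pin_collar and eyelet below 0.005 m and z of pin_collar in the frame of eyelet between -0.004 and 0.004 m and angle between the z axis of pin_grip and the z axis of eyelet, either way round below 0.2 rad and x of rotor_front_center in the frame of pinch between -0.035 and 0.035 m and y of rotor_front_center in the frame of pinch between -0.012 and 0.012 m and z of rotor_front_center in the frame of pinch between -0.045 and -0.015 m and x of rotor_back_center in the frame of pinch between -0.035 and 0.035 m and y of rotor_back_center in the frame of pinch between -0.012 and 0.012 m and z of rotor_back_center in the frame of pinch between -0.045 and -0.015 m and z of pinch in the frame of dock between 0.11 and 0.22 m and horizontal distance between pinch and dock below 0.06 m and angle between cassette's own z axis and vertical below 0.26 rad and contact force between the fingers and cassette above 1 N and contact force between cassette and dock below 0.05 N and contact force between cassette and pin_block below 0.05 N and linear speed of cassette below 0.03 m/s); the arm keeps its last pose, push and grip.
It fails at once if the brass trim weight is pushed more than 3 cm from its place (distance of weight from where it was at the start of the episode above 0.03 m).
It fails at once if the ring gauge is pushed more than 3 cm from its place (distance of ring_gauge from where it was at the start of the episode above 0.03 m).
It also fails if it takes over 56 s, if anything falls off the work surface, if the arm or the gripper's body presses on something with over 40 N, if the wrist force passes 120 N, or if a joint passes its speed limit or range.

### The arm

A 6-joint arm with a two-finger parallel gripper is mounted at the origin on a cart in front of the work surface, level with it; the furniture and walls round the work are solid. World frame = base frame: x ahead of the robot, y to its left, z up, the work surface at z = 0. Lengths are in m, angles in rad, forces in N, time in s.
With the tool pointing down it reaches from about 0.375 to 0.9 m from the base axis. Payload 3.1 kg.
Tool frame: the origin (TCP) lies between the finger pads; the fingertips stand 17 mm ahead of it and the grasp point (between the pads) lies 2 mm behind it (robot.nose_length is the distance from the TCP to the fingertips, in m); z points along the fingers, y is the line along which they close (so a half turn about z gives the same grasp; the last joint's range is limited). The gripper opens to 87 mm and grips with 3 to 60 N. Pads are 19 mm wide; open, the fingers measure 117 mm over their backs; the gripper's body (75 mm by 190 mm) begins 51 mm behind the grasp point.
Start: joints at [1.044, 0.527, 1.433, -0, 1.181, -0.178], TCP at [0.213, 0.588, 0.24] pointing down, gripper open.
Joint ranges: [-3.08, 3.08], [-0.75, 2.2], [0.22, 2.44], [-1.43, 4.57], [0, 2.65], [-2.85, 2.85]. Speed limits (rad/s): [2.79, 2.79, 3.14, 3.14, 3.14, 3.14].

### API

Orientations are given as a unit quaternion [x, y, z, w].
In Python, from rig import robot, cams gives the robot as it stands.
- The arm moves only by the shell command python3 -m pendant 'ROWS' [FORCE]. ROWS is JSON, a list of rows, each an object with "jaw": the opening, from 0 (shut) to 1 (fully open); "linear": the shift along the tool's x, y, z in cm, a list of three; "twist": the turn about the tool's z in degrees. A call has 1 to 12 rows; each row shifts and turns the commanded pose from where the row before left it, along the tool's axes as they then stand; what a row does not reach is not made up. A row lasts 1/12 s, in which the tool goes at most 41.7 mm and 7.16 degrees, less where a joint would pass 70% of its speed; a pose out of reach is approached as far as the arm can. A call is refused whole if a number of a shift passes 4.17 or a number of a turn 7.16, either way. A call with a gripper value outside its range is refused whole. The fingers move at their own pace and stop on an object; FORCE is the grip in N (left out, the last holds). Time passes only in rows, so rows that do not move let the fingers close. It gives the time, the measured TCP pose, the force, the opening and the grip force at its end, in the units of the state.
- robot.get_obs(): the state, without advancing time (a new reading comes with each control period).
- cams.camera(name): name is "scene" or "top" or "wrist"; returns a dict with "color" (480x640x3 uint8, blue, green, red), "depth" (480x640 float32, m along the optical axis (not along the pixel's ray), 0 where there is no reading), "fov_y" (degrees; the focal length in pixels is half the picture's height over the tangent of half this angle, whatever the lens; pixels are square), "cx", "cy" (the principal point, pixels), "k1" (the pictures are not rectified: a ray, as slopes to the right and down, at radius r is drawn at 1 + k1 r^2 times it, then the intrinsics apply), "view" (4x4, takes a point from world to camera coordinates). Camera axes: x right, y down, z forward; pixel columns grow to the right and rows downward; lengths in m; the calibration is good to about 2 mm. A picture is of the moment at which its call begins.
- robot.hand_in(): hands the job in; it is judged then, once.
The state is a dict: "time": time; "q": joint angles; "joint_velocities": joint speeds; "joint_torque": joint torques, N m; "position": TCP position; "tool_rot": TCP orientation; "ft_force": force on the tool from outside, world axes, zero at the start; "moment": the same for the moment, N m; "grip_width": finger opening in m; "grip_force": force on a finger pad.
Only numpy, scipy, OpenCV 4.12 (cv2) and the standard library are available. Lean on these libraries where they do the work, as an engineer would, in place of code of your own. Each camera call takes 0.05 s, during which the arm holds its last target. There are 200 camera calls.

## Working session

There is one attempt and no reset: what is moved stays moved. The work goes in short steps, Python scripts to look and compute and a shell command to move; the robot and the scene stay as the last step left them, time stands still between calls to the robot, and variables do not carry over. Pictures are saved under pics/ and viewed, at most 10 in all, crops included, and the job is handed in when it is done.

```bash
ls; mkdir -p pics
cat > h.py <<'E'
import numpy as np, cv2
from rig import robot, cams
from scipy.spatial.transform import Rotation as R
def shot(n):
    c=cams.camera(n); c['f']=240/np.tan(np.radians(c['fov_y'])/2); return c
def rays(c,uv):
    uv=np.atleast_2d(np.asarray(uv,float)); K=np.array([[c['f'],0,c['cx']],[0,c['f'],c['cy']],[0,0,1]])
    p=cv2.undistortPoints(uv.reshape(-1,1,2),K,np.array([c['k1'],0,0,0.]) ).reshape(-1,2)
    d=np.c_[p,np.ones(len(p))]; V=np.array(c['view']); Rm=V[:3,:3]; o=-Rm.T@V[:3,3]
    return o,d@Rm
def onz(c,uv,z):
    o,d=rays(c,uv); return o+d*((z-o[2])/d[:,2])[:,None]
def bydepth(c,uv):
    uv=np.atleast_2d(uv); o,d=rays(c,uv); z=c['depth'][uv[:,1].astype(int),uv[:,0].astype(int)]
    return o+d*z[:,None]
def state():
    s=robot.get_obs(); r=R.from_quat(s['tool_rot']).as_matrix()
    print('t',s['time'],'p',np.round(s['position'],4),'x',np.round(r[:,0],3),'y',np.round(r[:,1],3),'z',np.round(r[:,2],3),'w',s['grip_width'],'gf',s['grip_force'],'f',np.round(s['ft_force'],2)); return s,r
E
python3 - <<'E'
from h import *
state()
for n in('top','scene'):
    c=shot(n); cv2.imwrite(f'pics/{n}0.png',c['color']); print(n,c['fov_y'],c['k1'],np.round(c['view'],3).tolist())
    import pickle; pickle.dump(c,open(n+'.pkl','wb'))
E
```

```text
pics
t 0.0 p [0.2126 0.587  0.2386] x [-0.94   0.341  0.   ] y [ 0.341  0.94  -0.002] z [-0.001 -0.002 -1.   ] w 0.08741582044708039 gf 0.0 f [0.36 0.03 0.59]
top 52.736564148908556 -0.09893171796060447 [[0.077, -0.997, -0.006, -0.101], [-0.969, -0.073, -0.237, 0.57], [0.236, 0.025, -0.971, 0.814], [0.0, 0.0, 0.0, 1.0]]
scene 46.921149425164145 0.008671298231474176 [[0.884, -0.466, -0.016, -0.521], [-0.211, -0.369, -0.905, 0.16], [0.416, 0.804, -0.425, 0.812], [0.0, 0.0, 0.0, 1.0]]
```

View pics/top0.png

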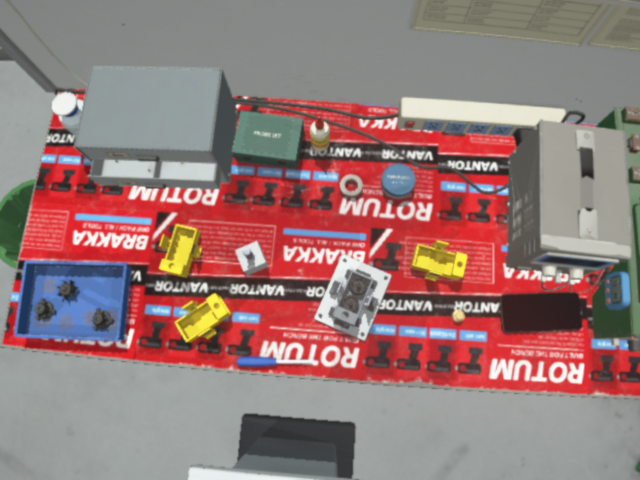

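View pics/scene0.png

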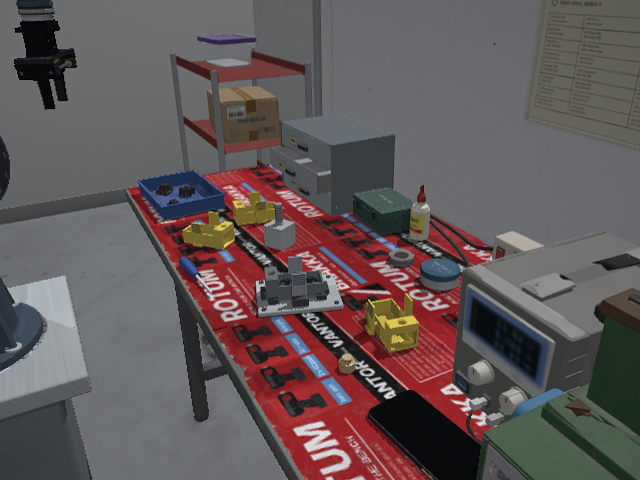

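Top view: the grey cassette in the aluminium dock is at about (353,300) and the pin block at (251,257). The yellow cassettes at (180,250), (203,318) and (438,262) are decoys. The weight is at (459,315) and the ring gauge at (350,185). I'll confirm with an enlarged crop.

Run:
```python
from h import *
import pickle
t=pickle.load(open('top.pkl','rb'));s=pickle.load(open('scene.pkl','rb'))
a=cv2.resize(t['color'][230:350,220:400],(800,533),interpolation=cv2.INTER_CUBIC)[:, :]
b=cv2.resize(s['color'][195:325,240:350],(508,600),interpolation=cv2.INTER_CUBIC)
cv2.imwrite('pics/ct.png',a)
print('dock',onz(t,[353,300],.05)[0],'blk',onz(t,[251,257],.044)[0])
g=t['color'].astype(int)
# non-red light-grey pixels in boxes
for (x0,x1,y0,y1,z) in((310,398,252,345,.008),(232,275,235,276,.044)):
    w=np.zeros(g.shape[:2],np.uint8); sub=g[y0:y1,x0:x1]; w[y0:y1,x0:x1]=((sub.max(2)-sub.min(2)<40)&(sub.min(2)>150))
    w=cv2.morphologyEx(w,cv2.MORPH_CLOSE,np.ones((5,5)))
    c=max(cv2.findContours(w,0,2)[0],key=cv2.contourArea); bx=cv2.boxPoints(cv2.minAreaRect(c)); P=onz(t,bx,z); print(bx.round(1).tolist());print(P.round(4),P.mean(0).round(4),np.linalg.norm(np.diff(P,axis=0),axis=1))
```

```text
dock [ 0.4719259  -0.11475554  0.05      ] blk [0.53795729 0.07957288 0.044     ]
[[310.0, 252.0], [397.0, 252.0], [397.0, 339.0], [310.0, 339.0]]
[[ 0.5636 -0.0274  0.008 ]
 [ 0.5763 -0.1957  0.008 ]
 [ 0.4101 -0.2033  0.008 ]
 [ 0.398  -0.0413  0.008 ]] [ 0.487  -0.1169  0.008 ] [0.16881971 0.16633757 0.16240314]
[[234.5, 249.89999389648438], [256.8999938964844, 240.5], [265.8999938964844, 262.29998779296875], [243.5, 271.6000061035156]]
[[0.5491 0.1122 0.044 ]
 [0.5702 0.072  0.044 ]
 [0.5302 0.0506 0.044 ]
 [0.5094 0.0904 0.044 ]] [0.5397 0.0813 0.044 ] [0.04536981 0.04538919 0.04486125]
```

View pics/ct.png

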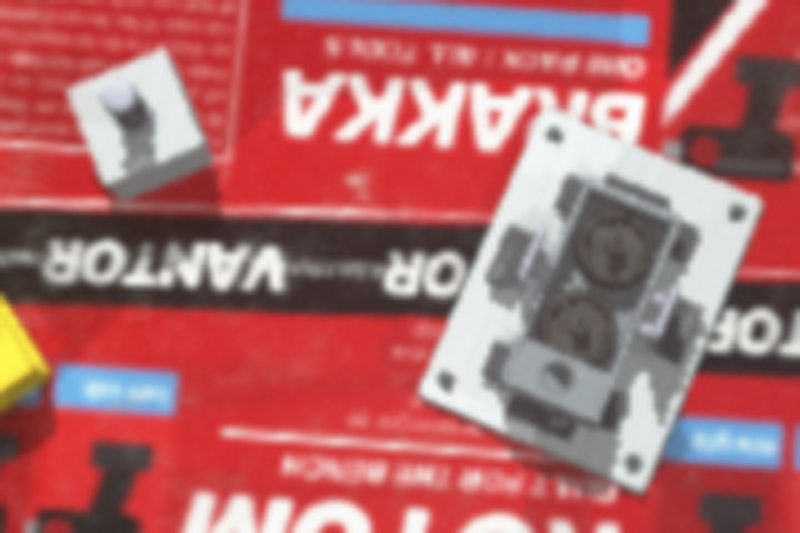

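The crop confirms it. The grey cassette is in the dock, with its bridge and eyelet at crop (556,374), the mouth facing the robot, the catches at (535,265) and (655,310), and two dark rotors inside. The pin's handle top is at (118,95) on the block.

Run:
```python
from h import *
import pickle
t=pickle.load(open('top.pkl','rb'))
q=lambda x,y:[220+x/4.444,230+y/4.444]
C=onz(t,[q(553,133),q(738,212),q(634,463),q(446,380)],.008)
print(C.round(4),C.mean(0).round(4))
for a,b in((3,0),(2,1)): v=C[b]-C[a]; print('yaw',np.degrees(np.arctan2(v[1],v[0])))
print('eye',onz(t,[q(556,374)],.049)); print('pin',onz(t,[q(119,97)],.087))
print('plates',onz(t,[q(538,262),q(655,312)],.06))
print('corners dock',onz(t,[q(540,112),q(763,204),q(640,493),q(420,400)],.008))
s,r=state(); c=shot('wrist'); V=np.array(c['view']); o=-V[:3,:3].T@V[:3,3]; print('cam in tool',r.T@(o-s['position']),(r.T@V[:3,:3].T).round(3),c['fov_y'])
```

```text
[[ 0.553  -0.095   0.008 ]
 [ 0.5243 -0.1769  0.008 ]
 [ 0.4144 -0.1387  0.008 ]
 [ 0.4431 -0.0571  0.008 ]] [ 0.4837 -0.1169  0.008 ]
yaw -19.01035403417408
yaw -19.171946624569166
eye [[ 0.44548917 -0.10230793  0.049     ]]
pin [[0.5383911  0.08044405 0.087     ]]
plates [[ 0.48895356 -0.09165836  0.06      ]
 [ 0.47228438 -0.14003898  0.06      ]]
corners dock [[ 0.56185582 -0.08871305  0.008     ]
 [ 0.52862964 -0.18755761  0.008     ]
 [ 0.40211193 -0.1419891   0.008     ]
 [ 0.4338108  -0.0468254   0.008     ]]
t 0.1 p [0.2127 0.587  0.2387] x [-0.94   0.341  0.   ] y [ 0.341  0.94  -0.002] z [-0.001 -0.002 -1.   ] w 0.08686190892298902 gf 0.0 f [-0.68 -0.43 -0.14]
cam in tool [ 0.07537663 -0.00106296 -0.14424724] [[-0.    -0.961 -0.278]
 [ 1.    -0.    -0.   ]
 [-0.    -0.278  0.961]] 64.1989532832868
```

```bash
python3 -m pendant '[{"jaw":1,"linear":[-2.66,-2.03,0],"twist":0},{"jaw":1,"linear":[-2.66,-2.03,0],"twist":0},{"jaw":1,"linear":[-2.66,-2.03,0],"twist":0},{"jaw":1,"linear":[-2.66,-2.03,0],"twist":0},{"jaw":1,"linear":[-2.66,-2.03,0],"twist":0},{"jaw":1,"linear":[-2.66,-2.03,0],"twist":0},{"jaw":0.7,"linear":[-2.66,-2.03,0],"twist":0},{"jaw":0.5,"linear":[-2.66,-2.03,0],"twist":0},{"jaw":0.5,"linear":[-2.66,-2.03,0],"twist":0}]'
python3 -m pendant '[{"jaw":0.5,"linear":[-2.66,-2.03,0],"twist":0},{"jaw":0.5,"linear":[-2.66,-2.03,0],"twist":0},{"jaw":0.5,"linear":[-2.66,-2.03,0],"twist":0},{"jaw":0.5,"linear":[-2.66,-2.03,0],"twist":0},{"jaw":0.5,"linear":[-2.66,-2.03,0],"twist":0},{"jaw":0.5,"linear":[-2.66,-2.03,0],"twist":0},{"jaw":0.5,"linear":[-2.66,-2.03,0],"twist":0},{"jaw":0.5,"linear":[-2.66,-2.03,-0.5],"twist":0},{"jaw":0.5,"linear":[-2.66,-2.03,-0.5],"twist":0},{"jaw":0.5,"linear":[0,0,0],"twist":0},{"jaw":0.5,"linear":[0,0,0],"twist":0},{"jaw":0.5,"linear":[0,0,0],"twist":0}]'
python3 - <<'E'
from h import *
state(); c=shot('wrist'); cv2.imwrite('pics/w1.png',c['color'])
import pickle; pickle.dump(c,open('w1.pkl','wb'))
E
```

```text
time: 0.9
position: [0.3762, 0.3327, 0.2394]
tool_rot: [0.173, 0.985, -0.0, -0.0]
ft_force: [0.7, 0.5, -0.2]
grip_width: 0.0739
grip_force: 0.0
time: 1.9
position: [0.5378, 0.081, 0.2491]
tool_rot: [0.173, 0.985, 0.0, -0.001]
ft_force: [0.0, 1.0, 0.7]
grip_width: 0.0435
grip_force: 0.0
t 1.9 p [0.5378 0.081  0.2491] x [-0.94   0.341  0.002] y [ 0.341  0.94  -0.   ] z [-0.002  0.001 -1.   ] w 0.04353673330877965 gf 0.0 f [0.   0.96 0.71]
```

View pics/w1.png

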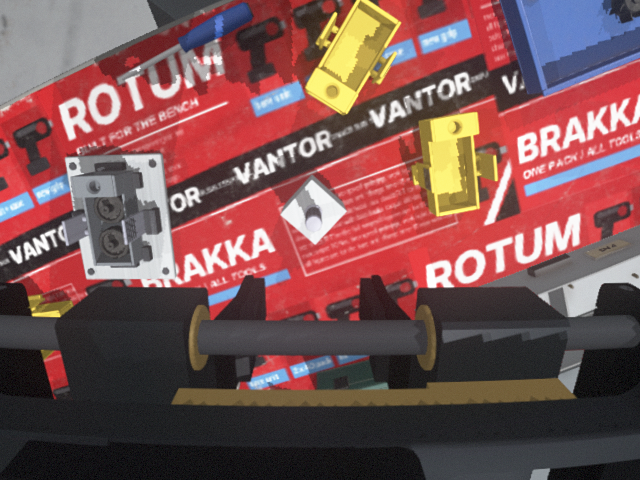

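Wrist view: the pin is standing on its block near (312,214), with the dock at left and its eyelet near (93,186). The corner screws are near (74,159), (152,160), (164,272) and (91,272).

Run:
```python
from h import *
import pickle
c=pickle.load(open('w1.pkl','rb'))
a=cv2.resize(c['color'][150:290,60:180],(480,560),interpolation=cv2.INTER_CUBIC)
b=cv2.resize(c['color'][170:250,275:355],(320,320),interpolation=cv2.INTER_CUBIC)
m=np.zeros((560,800,3),np.uint8); m[:,:480]=a; m[:320,480:]=b
cv2.imwrite('pics/w1c.png',m)
d=c['depth']
print((d[195:235:4,295:335:4]).round(3))
```

```text
[[0.377 0.352 0.354 0.354 0.353 0.352 0.354 0.354 0.354 0.37 ]
 [0.354 0.354 0.355 0.353 0.354 0.356 0.354 0.355 0.353 0.355]
 [0.356 0.356 0.356 0.355 0.354 0.356 0.355 0.356 0.355 0.357]
 [0.356 0.357 0.356 0.353 0.353 0.35  0.353 0.357 0.357 0.357]
 [0.357 0.358 0.359 0.348 0.334 0.334 0.342 0.358 0.358 0.356]
 [0.358 0.358 0.359 0.329 0.321 0.32  0.325 0.359 0.359 0.36 ]
 [0.359 0.361 0.361 0.317 0.316 0.316 0.316 0.359 0.359 0.36 ]
 [0.361 0.359 0.362 0.318 0.316 0.315 0.316 0.361 0.361 0.36 ]
 [0.363 0.363 0.362 0.319 0.317 0.318 0.317 0.363 0.362 0.362]
 [0.407 0.409 0.363 0.363 0.319 0.32  0.362 0.364 0.363 0.41 ]]
```

View pics/w1c.png

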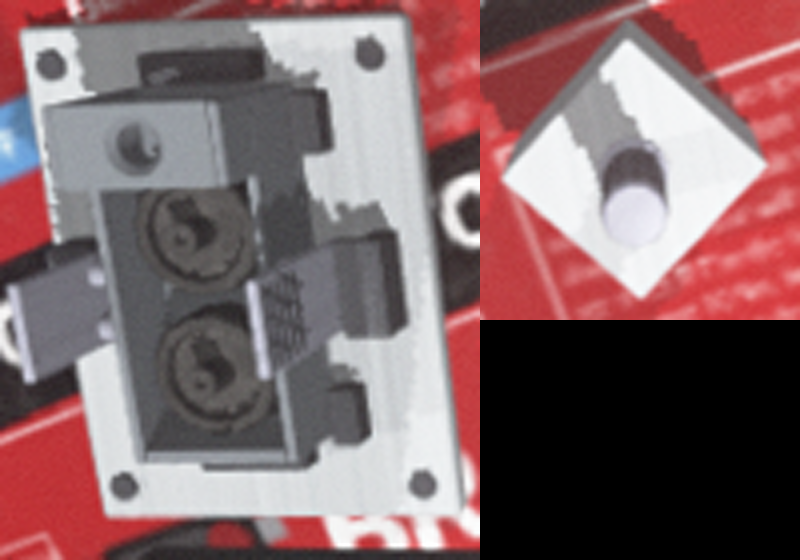

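The crop shows the pin's top disc at (635,213), the eyelet at (134,148), and the dock screws at (50,67), (370,54), (423,485) and (124,487).

Run:
```python
from h import *
import pickle
c=pickle.load(open('w1.pkl','rb'))
p=lambda x,y:[60+x/4-.4,150+y/4-.4]
pin=onz(c,[[313.4,222.9]],.087)[0]
C=onz(c,[p(50,67),p(370,54),p(423,485),p(124,487)],.008); m=C.mean(0)
print('pin',pin,'dock',m,'eye',onz(c,[p(134,148)],.049)[0])
print([np.degrees(np.arctan2(*(C[j]-C[i])[[1,0]])) for i,j in((0,3),(1,2))])
s,r=state(); print('shift cm',100*r.T@(pin-s['position']))
```

```text
pin [0.53911316 0.08049658 0.087     ] dock [ 0.48407811 -0.11777675  0.008     ] eye [ 0.44491138 -0.10324221  0.049     ]
[np.float64(-19.032513997364887), np.float64(-19.16695897351757)]
t 1.95 p [0.5374 0.0816 0.249 ] x [-0.94   0.34   0.002] y [ 0.34  0.94 -0.  ] z [-0.002  0.    -1.   ] w 0.04335910222319048 gf 0.0 f [-0.02 -0.68  1.  ]
shift cm [-0.23001242 -0.03785425 16.20444212]
```

```bash
python3 -m pendant '[{"jaw":0.5,"linear":[-0.2,-0.03,2.0],"twist":-0.8},{"jaw":0.5,"linear":[0,0,2.5],"twist":0},{"jaw":0.5,"linear":[0,0,2.5],"twist":0},{"jaw":0.5,"linear":[0,0,2.5],"twist":0},{"jaw":0.5,"linear":[0,0,2.5],"twist":0},{"jaw":0.5,"linear":[0,0,2.5],"twist":0},{"jaw":0.5,"linear":[0,0,1.5],"twist":0},{"jaw":0.5,"linear":[0,0,1.0],"twist":0},{"jaw":0.5,"linear":[0,0,0.7],"twist":0},{"jaw":0.5,"linear":[0,0,0.4],"twist":0},{"jaw":0.5,"linear":[0,0,0],"twist":0},{"jaw":0.5,"linear":[0,0,0],"twist":0}]' 20
python3 -m pendant '[{"jaw":0,"linear":[0,0,0],"twist":0},{"jaw":0,"linear":[0,0,0],"twist":0},{"jaw":0,"linear":[0,0,0],"twist":0},{"jaw":0,"linear":[0,0,0],"twist":0},{"jaw":0,"linear":[0,0,0],"twist":0},{"jaw":0,"linear":[0,0,0],"twist":0},{"jaw":0,"linear":[0,0,0],"twist":0},{"jaw":0,"linear":[0,0,0],"twist":0}]' 20
python3 -c "from h import *;state()"
```

```text
time: 2.95
position: [0.5408, 0.0802, 0.0692]
tool_rot: [0.166, 0.986, 0.0, 0.001]
ft_force: [-0.4, 0.2, 0.3]
grip_width: 0.0437
grip_force: 0.0
time: 3.62
position: [0.5405, 0.0799, 0.0687]
tool_rot: [0.166, 0.986, 0.0, 0.0]
ft_force: [-0.8, 0.2, 1.6]
grip_width: 0.0135
grip_force: 20.0
t 3.6167 p [0.5405 0.0799 0.0687] x [-0.945  0.328 -0.   ] y [0.328 0.945 0.   ] z [ 0. -0. -1.] w 0.013531533974556854 gf 19.999803714772497 f [-0.82  0.2   1.62]
```

```bash
python3 -m pendant '[{"jaw":0,"linear":[0,0,-0.5],"twist":0},{"jaw":0,"linear":[0,0,-1.0],"twist":0},{"jaw":0,"linear":[0,0,-1.5],"twist":0},{"jaw":0,"linear":[0,0,-2],"twist":0},{"jaw":0,"linear":[0,0,-2],"twist":0},{"jaw":0,"linear":[0,0,-2],"twist":0},{"jaw":0,"linear":[0,0,-1],"twist":0},{"jaw":0,"linear":[0.3,-1.5,0],"twist":0},{"jaw":0,"linear":[0.3,-2,0],"twist":0},{"jaw":0,"linear":[0.3,-2,0],"twist":0},{"jaw":0,"linear":[0.4,-2,0],"twist":0},{"jaw":0,"linear":[0.4,-2,0],"twist":0}]'
python3 -m pendant '[{"jaw":0,"linear":[0.4,-2,0],"twist":0},{"jaw":0,"linear":[0.3,-2,0],"twist":0},{"jaw":0,"linear":[0.3,-2,0],"twist":0},{"jaw":0,"linear":[0.2,-2,0],"twist":0},{"jaw":0,"linear":[0.15,-2,0],"twist":0},{"jaw":0,"linear":[0,-1,0],"twist":0},{"jaw":0,"linear":[0,0,1.5],"twist":0},{"jaw":0,"linear":[0,0,1.0],"twist":0},{"jaw":0,"linear":[0,0,0],"twist":0},{"jaw":0,"linear":[0,0,0],"twist":0},{"jaw":0,"linear":[0,0,0],"twist":0},{"jaw":0,"linear":[0,0,0],"twist":0}]'
python3 - <<'E'
from h import *
import pickle
state(); c=shot('wrist'); s=shot('scene'); pickle.dump((c,s),open('w2.pkl','wb'))
m=np.zeros((600,800,3),np.uint8)
m[:480,:480]=cv2.resize(c['color'][120:360,200:440],(480,480),interpolation=cv2.INTER_CUBIC)
m[:480,480:]=cv2.resize(s['color'][200:320,250:330],(320,480),interpolation=cv2.INTER_CUBIC)
cv2.imwrite('pics/w2.png',m)
E
```

```text
time: 4.62
position: [0.4925, -0.0049, 0.1688]
tool_rot: [0.166, 0.986, -0.0, -0.0]
ft_force: [0.5, -0.6, -0.2]
grip_width: 0.0134
grip_force: 20.0
time: 5.62
position: [0.4448, -0.1037, 0.1441]
tool_rot: [0.166, 0.986, -0.0, 0.001]
ft_force: [0.2, -0.1, -0.5]
grip_width: 0.0133
grip_force: 20.0
t 5.6167 p [ 0.4448 -0.1037  0.1441] x [-0.945  0.327 -0.001] y [ 0.327  0.945 -0.   ] z [ 0.001 -0.    -1.   ] w 0.013289833971617598 gf 20.000110192922875 f [ 0.16 -0.14 -0.46]
```

View pics/w2.png

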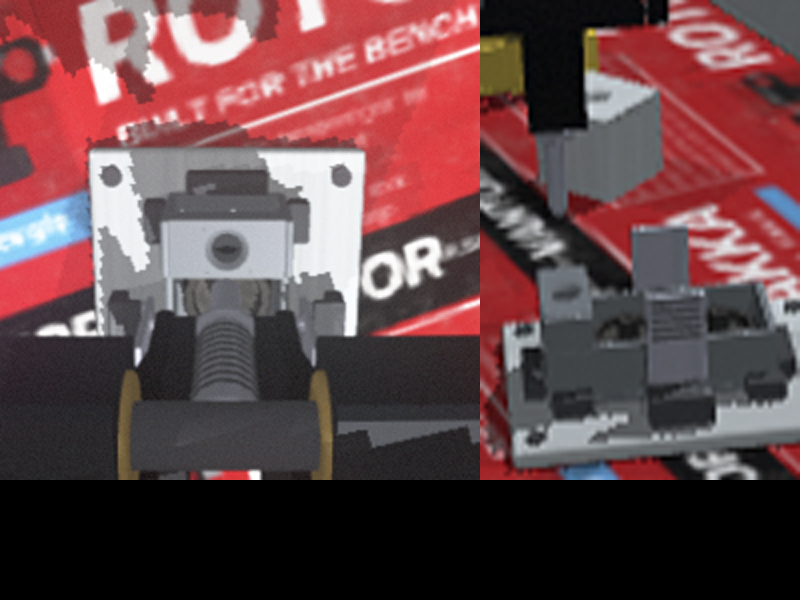

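The wrist crop shows the eyelet at (231,250) and the pin tip at about (231,281). In the scene crop the tip is at (558,212) and the eyelet at (570,292).

Run:
```python
from h import *
import pickle
c,s=pickle.load(open('w2.pkl','rb'))
X=np.array([-.945,.327,0]);Y=np.array([.327,.945,0])
e=onz(c,[[315.3,244.8]],.049)[0]; es=onz(s,[[272.3,272.8]],.049)[0]
t=onz(c,[[315.3,260.3]],.0845)[0]; ts=onz(s,[[269.3,252.8]],.0845)[0]
def tri(a,b):
    A=[];B=[]
    for cc,p in((c,a),(s,b)):
        o,d=rays(cc,[p]);d=d[0]/np.linalg.norm(d[0]);M=np.eye(3)-np.outer(d,d);A.append(M);B.append(M@o)
    return np.linalg.solve(sum(A),sum(B))
print(e,es,t,ts,tri([315.3,244.8],[272.3,272.8]),tri([315.3,260.3],[269.3,252.8]))
for a,b in((e,t),(es,ts)): print('tip->eye tool mm',1000*(a-b)@X,1000*(a-b)@Y)
print('TCP->eye',[((v-np.array([.4448,-.1037,0]))@X*1e3,(v-np.array([.4448,-.1037,0]))@Y*1e3) for v in(e,es)])
```

```text
[ 0.44500108 -0.10268938  0.049     ] [ 0.44596624 -0.10540896  0.049     ] [ 0.44301695 -0.10230731  0.0845    ] [ 0.44397993 -0.1027398   0.0845    ] [ 0.44620091 -0.10299573  0.04744065] [ 0.443615   -0.1024427   0.08422345]
tip->eye tool mm -1.9999462232091658 0.28775034746189215
tip->eye tool mm -2.749875893838352 -1.872828830956451
TCP->eye [(np.float64(0.14045056513232196), np.float64(1.0207858404779515)), (np.float64(-1.6609289423106108), np.float64(-1.233605298730733))]
```

```bash
python3 -m pendant '[{"jaw":0,"linear":[-0.18,0,1.0],"twist":0},{"jaw":0,"linear":[0,0,1.0],"twist":0},{"jaw":0,"linear":[0,0,0.7],"twist":0},{"jaw":0,"linear":[0,0,0],"twist":0},{"jaw":0,"linear":[0,0,0],"twist":0},{"jaw":0,"linear":[0,0,0],"twist":0}]'
python3 - <<'E'
from h import *
import pickle
state(); c=shot('wrist'); s=shot('scene'); pickle.dump((c,s),open('w3.pkl','wb'))
m=np.zeros((560,800,3),np.uint8)
m[:,:400]=cv2.resize(c['color'][220:304,285:345],(400,560),interpolation=cv2.INTER_CUBIC)
m[:,400:]=cv2.resize(s['color'][230:300,245:295],(400,560),interpolation=cv2.INTER_CUBIC)
cv2.imwrite('pics/w3.png',m)
E
```

```text
time: 6.22
position: [0.4461, -0.1044, 0.1165]
tool_rot: [0.166, 0.986, 0.0, -0.0]
ft_force: [-0.1, 0.4, -0.2]
grip_width: 0.0129
grip_force: 20.0
t 6.2167 p [ 0.4461 -0.1044  0.1165] x [-0.945  0.328  0.   ] y [ 0.328  0.945 -0.   ] z [-0.  0. -1.] w 0.012924271602095808 gf 20.00004848203389 f [-0.15  0.41 -0.21]
```

View pics/w3.png

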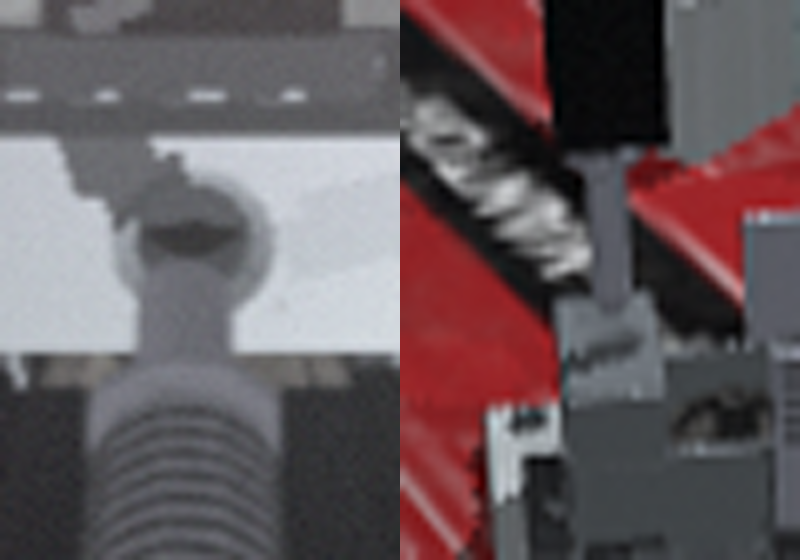

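Run:
```python
from h import *
import pickle
c,s=pickle.load(open('w3.pkl','rb'))
X=np.array([-.945,.328,0]);Y=np.array([.328,.945,0])
p=lambda x,y:[285+x/6.667-.43,220+y/6.667-.43]
h=onz(c,[p(194,178),p(194,310),p(115,243),p(273,243)],.049); print([(1e3*(v-[.4461,-.1044,0])@X,1e3*(v-[.4461,-.1044,0])@Y) for v in h])
t=onz(c,[p(186,262),p(137,330),p(235,330)],.0568); print([(1e3*(v-[.4461,-.1044,0])@X,1e3*(v-[.4461,-.1044,0])@Y) for v in t])
```

```text
[(np.float64(8.062701783483565), np.float64(-0.15935025436031092)), (np.float64(-4.190487985195897), np.float64(-0.14691906814966882)), (np.float64(2.078242401791343), np.float64(-7.087481023878216)), (np.float64(2.0749371395620626), np.float64(6.781299061092769))]
[(np.float64(3.0755849306296805), np.float64(-0.8638269637394134)), (np.float64(-3.0807567167857313), np.float64(-5.049074670454305)), (np.float64(-3.082580895258044), np.float64(3.3229542689764604))]
```

```bash
python3 -m pendant '[{"jaw":0,"linear":[0.12,0.06,0.4],"twist":0},{"jaw":0,"linear":[0,0,0.3],"twist":0},{"jaw":0,"linear":[0,0,0.3],"twist":0},{"jaw":0,"linear":[0,0,0.3],"twist":0},{"jaw":0,"linear":[0,0,0.3],"twist":0},{"jaw":0,"linear":[0,0,0],"twist":0},{"jaw":0,"linear":[0,0,0],"twist":0}]'
```

```text
time: 6.9
position: [0.445, -0.1034, 0.1003]
tool_rot: [0.166, 0.986, 0.0, -0.0]
ft_force: [0.2, -0.8, 0.1]
grip_width: 0.0133
grip_force: 20.0
```

```bash
python3 -m pendant '[{"jaw":0,"linear":[0,0,0.4],"twist":0},{"jaw":0,"linear":[0,0,0.5],"twist":0},{"jaw":0,"linear":[0,0,0.5],"twist":0},{"jaw":0,"linear":[0,0,0.5],"twist":0},{"jaw":0,"linear":[0,0,0.4],"twist":0},{"jaw":0,"linear":[0,0,0.2],"twist":0},{"jaw":0,"linear":[0,0,0],"twist":0},{"jaw":0,"linear":[0,0,0],"twist":0}]'
```

```text
time: 7.57
position: [0.445, -0.1034, 0.0753]
tool_rot: [0.166, 0.986, 0.0, -0.0]
ft_force: [-0.6, 0.9, 0.6]
grip_width: 0.0133
grip_force: 20.0
```

```bash
python3 -m pendant '[{"jaw":0,"linear":[0,0,0.1],"twist":0},{"jaw":0,"linear":[0,0,0],"twist":0},{"jaw":0.4,"linear":[0,0,0],"twist":0},{"jaw":0.4,"linear":[0,0,0],"twist":0},{"jaw":0.4,"linear":[0,0,0],"twist":0},{"jaw":0.4,"linear":[0,0,0],"twist":0},{"jaw":0.4,"linear":[0,0,0],"twist":0},{"jaw":0.4,"linear":[0,0,0],"twist":0},{"jaw":0.4,"linear":[0,0,0],"twist":0}]'
python3 -m pendant '[{"jaw":0.4,"linear":[0,0,-0.5],"twist":0},{"jaw":0.4,"linear":[0,0,-1],"twist":0},{"jaw":0.4,"linear":[0,0,-2],"twist":0},{"jaw":0.4,"linear":[0,0,-2],"twist":0},{"jaw":0.6,"linear":[0,0,-2],"twist":0},{"jaw":0.8,"linear":[0,0,-2],"twist":0},{"jaw":1,"linear":[0,0,-1],"twist":0},{"jaw":1,"linear":[0,0,0],"twist":0},{"jaw":1,"linear":[0,0,0],"twist":0},{"jaw":1,"linear":[0,0,0],"twist":0}]'
python3 - <<'E'
from h import *
import pickle
state(); c=shot('wrist'); pickle.dump(c,open('w4.pkl','wb'))
m=cv2.resize(c['color'][150:310,220:410],(712,600),interpolation=cv2.INTER_CUBIC)
cv2.imwrite('pics/w4.png',m)
E
```

```text
time: 8.32
position: [0.4452, -0.1034, 0.0746]
tool_rot: [0.166, 0.986, -0.0, 0.0]
ft_force: [0.6, 0.5, 0.2]
grip_width: 0.0347
grip_force: 0.0
time: 9.15
position: [0.4446, -0.1032, 0.1791]
tool_rot: [0.166, 0.986, 0.0, -0.001]
ft_force: [0.5, 0.2, -0.6]
grip_width: 0.0669
grip_force: 0.0
t 9.15 p [ 0.4446 -0.1032  0.1791] x [-0.945  0.328  0.001] y [0.328 0.945 0.   ] z [-0.001  0.001 -1.   ] w 0.06689128206474856 gf 0.0 f [ 0.52  0.25 -0.55]
```

View pics/w4.png

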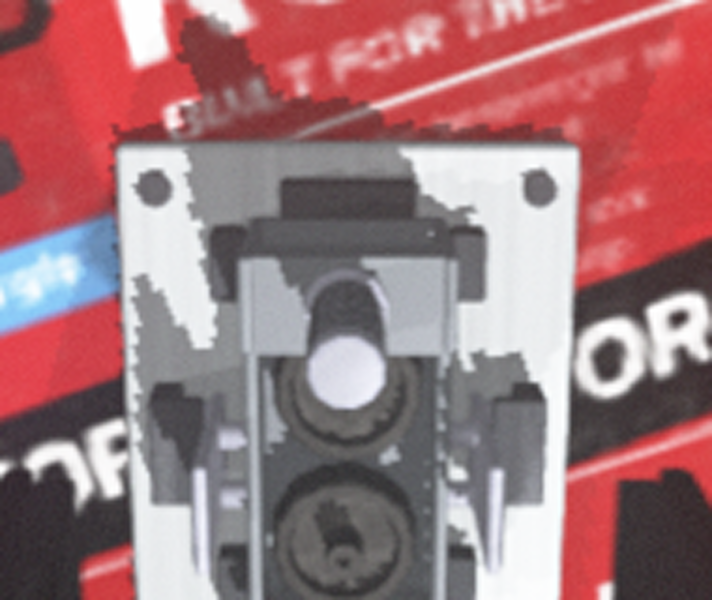

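The pin is seated, with its collar on the bridge around (347,300), its top disc at (346,372) and both rotors in the trough. The catch plate tops are at about (200,520) and (495,518).

Run:
```python
from h import *
import pickle
c=pickle.load(open('w4.pkl','rb'))
X=np.array([-.945,.328,0]);Y=np.array([.328,.945,0]); T=np.array([.4446,-.1032,0])
p=lambda x,y:[220+x/3.75-.4,150+y/3.75-.4]
pr=lambda v:[round(1e3*(v-T)@X,1),round(1e3*(v-T)@Y,1)]
print('pin',pr(onz(c,[p(346,372)],.092)[0]))
for q in([193,470],[207,572],[486,465],[503,572]): print(q,pr(onz(c,[p(*q)],.06)[0]))
print('screws',[pr(v) for v in onz(c,[p(154,188),p(540,188)],.008)], pr(np.array([.484,-.1175,0])))
```

```text
pin [np.float64(0.3), np.float64(-1.2)]
[193, 470] [np.float64(-30.4), np.float64(-31.4)]
[207, 572] [np.float64(-52.5), np.float64(-29.3)]
[486, 465] [np.float64(-29.3), np.float64(26.4)]
[503, 572] [np.float64(-52.5), np.float64(30.5)]
screws [[np.float64(16.2), np.float64(-44.1)], [np.float64(16.2), np.float64(42.1)]] [np.float64(-41.9), np.float64(-0.6)]
```

```bash
python3 -m pendant '[{"jaw":1,"linear":[-1.4,-0.03,0],"twist":0},{"jaw":1,"linear":[-1.4,-0.03,0],"twist":0},{"jaw":1,"linear":[-1.35,-0.02,0],"twist":0},{"jaw":1,"linear":[0,0,2],"twist":0},{"jaw":1,"linear":[0,0,2],"twist":0},{"jaw":1,"linear":[0,0,2],"twist":0},{"jaw":1,"linear":[0,0,1.5],"twist":0},{"jaw":1,"linear":[0,0,0.5],"twist":0},{"jaw":1,"linear":[0,0,0],"twist":0},{"jaw":1,"linear":[0,0,0],"twist":0}]'
python3 - <<'E'
from h import *
state(); c=shot('scene')
m=cv2.resize(c['color'][190:330,230:360],(557,600),interpolation=cv2.INTER_CUBIC); cv2.imwrite('pics/s5.png',m)
E
```

```text
time: 10.03
position: [0.4838, -0.1177, 0.0991]
tool_rot: [0.166, 0.986, 0.0, -0.001]
ft_force: [0.0, -0.5, 0.1]
grip_width: 0.087
grip_force: 0.0
t 10.0333 p [ 0.4838 -0.1177  0.0991] x [-0.945  0.328  0.001] y [0.328 0.945 0.   ] z [-0.001  0.001 -1.   ] w 0.08695746869889606 gf 0.0 f [ 0.02 -0.52  0.11]
```

View pics/s5.png

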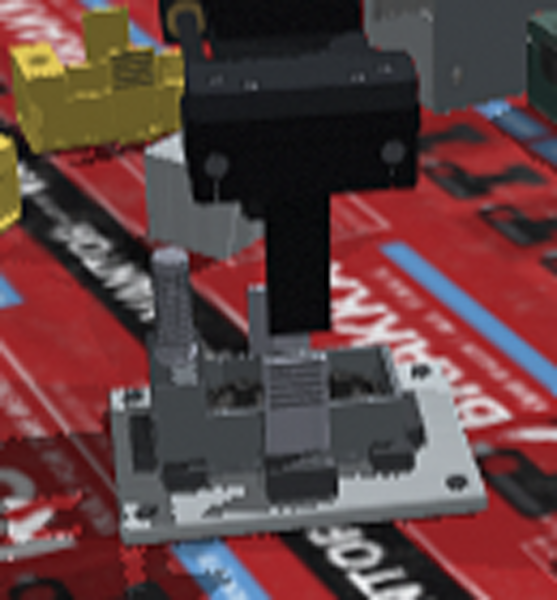

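The pin stands upright in the bridge at (170,310), and the open gripper straddles the catches above the cassette. I'll descend and watch the force near the pin top.

```bash
python3 -m pendant '[{"jaw":1,"linear":[0,0,1],"twist":0},{"jaw":1,"linear":[0,0,1],"twist":0},{"jaw":1,"linear":[0,0,0.8],"twist":0},{"jaw":1,"linear":[0,0,0.7],"twist":0},{"jaw":1,"linear":[0,0,0.6],"twist":0},{"jaw":1,"linear":[0,0,0.4],"twist":0},{"jaw":1,"linear":[0,0,0.3],"twist":0},{"jaw":1,"linear":[0,0,0],"twist":0},{"jaw":1,"linear":[0,0,0],"twist":0}]'
python3 -m pendant '[{"jaw":0.6,"linear":[0,0,0],"twist":0},{"jaw":0.5,"linear":[0,0,0],"twist":0},{"jaw":0.4,"linear":[0,0,0],"twist":0},{"jaw":0.3,"linear":[0,0,0],"twist":0},{"jaw":0.2,"linear":[0,0,0],"twist":0},{"jaw":0,"linear":[0,0,0],"twist":0},{"jaw":0,"linear":[0,0,0],"twist":0},{"jaw":0,"linear":[0,0,0],"twist":0},{"jaw":0,"linear":[0,0,0],"twist":0},{"jaw":0,"linear":[0,0,0],"twist":0}]' 28
```

```text
time: 10.83
position: [0.4841, -0.1178, 0.0514]
tool_rot: [0.166, 0.986, 0.0, -0.0]
ft_force: [-0.5, 0.3, -0.5]
grip_width: 0.0868
grip_force: 0.0
time: 11.67
position: [0.4843, -0.1174, 0.0522]
tool_rot: [0.166, 0.986, 0.0, 0.0]
ft_force: [0.6, 1.8, 6.5]
grip_width: 0.0484
grip_force: 28.0
```

```bash
python3 -m pendant '[{"jaw":0,"linear":[0,0,0],"twist":0},{"jaw":0,"linear":[0,0,-0.2],"twist":0},{"jaw":0,"linear":[0,0,-0.3],"twist":0},{"jaw":0,"linear":[0,0,-0.4],"twist":0},{"jaw":0,"linear":[0,0,-0.4],"twist":0},{"jaw":0,"linear":[0,0,-0.4],"twist":0},{"jaw":0,"linear":[0,0,-0.4],"twist":0},{"jaw":0,"linear":[0,0,-0.4],"twist":0}]'
```

```text
time: 12.33
position: [0.4841, -0.118, 0.077]
tool_rot: [0.166, 0.986, -0.0, 0.0]
ft_force: [-0.1, 0.2, -3.1]
grip_width: 0.048
grip_force: 28.0
```

```bash
python3 -m pendant '[{"jaw":0,"linear":[0,0,-0.5],"twist":0},{"jaw":0,"linear":[0,0,-0.7],"twist":0},{"jaw":0,"linear":[0,0,-0.8],"twist":0},{"jaw":0,"linear":[0,0,-0.8],"twist":0},{"jaw":0,"linear":[0,0,-0.8],"twist":0},{"jaw":0,"linear":[0,0,-0.8],"twist":0},{"jaw":0,"linear":[0,0,-0.8],"twist":0},{"jaw":0,"linear":[0,0,-0.8],"twist":0},{"jaw":0,"linear":[0,0,-0.6],"twist":0},{"jaw":0,"linear":[0,0,-0.5],"twist":0},{"jaw":0,"linear":[0,0,-0.3],"twist":0},{"jaw":0,"linear":[0,0,-0.1],"twist":0}]'
python3 -m pendant '[{"jaw":0,"linear":[0,0,0],"twist":0},{"jaw":0,"linear":[0,0,0],"twist":0},{"jaw":0,"linear":[0,0,0],"twist":0},{"jaw":0,"linear":[0,0,0],"twist":0},{"jaw":0,"linear":[0,0,0],"twist":0},{"jaw":0,"linear":[0,0,0],"twist":0}]'
python3 - <<'E'
from h import *
state(); c=shot('scene'); w=shot('wrist')
m=np.zeros((560,800,3),np.uint8)
m[:,:400]=cv2.resize(c['color'][150:318,230:350],(400,560),interpolation=cv2.INTER_CUBIC)
m[:480,400:]=cv2.resize(w['color'][150:390,220:420],(400,480),interpolation=cv2.INTER_CUBIC)
cv2.imwrite('pics/s6.png',m)
E
```

```text
time: 13.33
position: [0.4843, -0.1179, 0.1521]
tool_rot: [0.166, 0.986, -0.0, 0.0]
ft_force: [-0.1, -0.7, -3.9]
grip_width: 0.048
grip_force: 28.0
time: 13.83
position: [0.484, -0.1177, 0.1513]
tool_rot: [0.166, 0.986, 0.0, -0.0]
ft_force: [-0.1, -0.1, -2.5]
grip_width: 0.0475
grip_force: 28.0
t 13.8333 p [ 0.484  -0.1177  0.1513] x [-0.945  0.328  0.001] y [0.328 0.945 0.   ] z [-0.  0. -1.] w 0.047540309034292044 gf 27.99969971179962 f [-0.12 -0.15 -2.51]
```

View pics/s6.png

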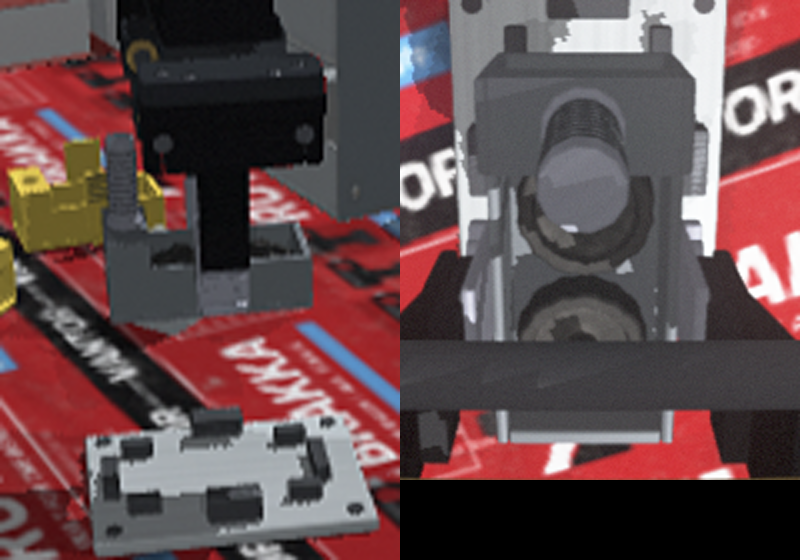

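The cassette hangs level about 10 cm above the empty dock, at (210,270) in the left crop. The pin is seated at (122,180), and both rotors are in the trough at (585,220) and (580,320) in the right crop.

```bash
python3 -c "
from rig import robot; print(robot.hand_in())"
```

```text
the job is handed in; nothing more can be done
None
```

I handed the job in with the arm holding the cassette level by its pressed catches, about 10 cm above the dock, with the pin seated in the eyelet and both rotors in the trough. The hand-in returned no verdict.

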